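# Index the slide-staining carousel to its next stop

## Robot

A 6-joint arm with a two-finger parallel gripper is mounted at the origin on the work surface. World frame = base frame: x ahead of the robot, y to its left, z up, the work surface at z = 0. Lengths are in m, angles in rad, forces in N, time in s.
With the tool pointing down it reaches from about 0.35 to 0.85 m from the base axis. Payload 8.1 kg.
Tool frame: the origin (TCP) lies midway between the tips of the shut fingers; the grasp point (between the pads) lies 19 mm behind it; x points along the fingers, y is the direction in which the jaws open and shut, and the axes are right-handed (so a half turn about x gives the same grasp; the last joint's range is limited). The gripper opens to 93 mm and grips with 3 to 60 N. Pads are 15 mm wide; open, the fingers measure 128 mm over their backs; the gripper's body (75 mm by 188 mm) begins 65 mm behind the grasp point.
Start: joints at [1.094, 0.13, 1.488, -0, 1.523, -0.085], TCP at [0.229, 0.555, 0.219] pointing down, gripper open.
Joint ranges: [-2.96, 2.96], [-0.89, 2.26], [0.02, 2.5], [-1.34, 4.48], [0, 2.73], [-2.66, 2.66]. Speed limits (rad/s): [2.39, 2.39, 2.79, 3.14, 3.14, 3.14].

## Interface

Orientations are given as [roll, pitch, yaw] about the fixed x, y, z axes, in that order (R = Rz(yaw) Ry(pitch) Rx(roll)).
In Python, from plant import monitor, get_image, get_calibration, workorder gives the robot as it stands.
- The arm moves only by the shell command python3 -m inch 'ROWS' [FORCE]. ROWS is JSON, a list of rows, each a list of 7 numbers: the finger opening in m, from 0 to 0.093, then the shift along the tool's x, y, z in m, then the turn, a rotation vector about the tool's x, y, z in degrees. A call has 1 to 12 rows; each row is the pose to reach, as a shift and turn from the pose commanded when the call began, along the tool's axes at that moment; what a row does not reach only later rows make up. A row lasts 1/8 s, in which the tool goes at most 62.5 mm and 10.7 degrees, less where a joint would pass 70% of its speed; a pose out of reach is approached as far as the arm can. A call with a gripper value outside its range is refused whole. The fingers move at their own pace and stop on an object; FORCE is the grip in N (left out, the last holds). Time passes only in rows, so rows that repeat a pose let the fingers close. It gives the time, the measured TCP pose, the force and the opening at its end, in the units of the state.
- monitor.observe(): the state, without advancing time (a new reading comes with each control period).
- get_image(name): name is "scene" or "top" or "wrist"; returns (picture, depth): 384x512x3 uint8, red, green, blue; 384x512 float32, m along the optical axis (not along the pixel's ray), 0 where there is no reading.
- get_calibration(name): a dict with "camera_matrix" (3x3 intrinsics, pixels), "rvec" (rotation vector, rad) and "tvec" (3), from world to camera coordinates, as OpenCV has them; the wrist camera has in their place "hand_eye" (4x4, takes a point from camera to tool coordinates, whose origin is the TCP and whose axes are the tool frame's). Camera axes: x right, y down, z forward; pixel columns grow to the right and rows downward; lengths in m; the calibration is good to about 2 mm. A picture is of the moment at which its call begins: read the wrist's pose just before it. get_calibration takes no time and is no camera call.
- workorder.job_done(): hands the job in, once; it reports no verdict.
The state is a dict: "clock": time; "qpos": joint angles; "joint_velocities": joint speeds; "effort": joint torques, N m; "eef_pos": TCP position; "tcp_rot": TCP orientation; "wrist_force": force on the tool from outside, world axes, zero at the start; "torque": the same for the moment, N m; "width": finger opening in m.
Only numpy, scipy, OpenCV 4.12 (cv2) and the standard library are available. Lean on these libraries where they do the work, as an engineer would, in place of code of your own. Each camera call takes 0.05 s, during which the arm holds its last target.

## Task

Bring the staining carousel round to its next stop: draw the red spring index pin straight up out of its hole, turn the wheel counter-clockwise seen from above, and let the pin drop fully home in the very next hole without overrunning it. Never force the wheel while the pin is in a hole, so stop as soon as you feel it drop. Leave the bottle, box and rack on the bench beside the carousel where they are.

Things in the scene. Friction and masses are not known exactly. Their poses are not given: they have to be found in the camera images.
- base: Fixed base of the carousel, bolted to the bench: white disc 312 mm across, carrying an aluminium index ring 308 mm across whose flat top is 30 mm above the bench. Origin on the bench, on the wheel's upright axis; z up.
- wheel (a joint): Turn of the wheel about the base's upright axis, rad: 0 at the start, positive counter-clockwise seen from above. White disc 220 mm across with six capped vessels (tops up to 115 mm above the bench, centres 77 mm from the axis) and an aluminium arm (top 47 mm above the bench) that carries the index pin. About 1.5 N at the knob turns it; it stays where it is left. It weighs about 2.2 kg.
- first_hole (a point): Mouth of the hole the pin starts in, on the ring's top, 130 mm from the axis. The next hole lies 0.85 to 1.25 rad counter-clockwise of it about the base's axis: a brass-ringed hole in a long dark steel plate flush in the ring, clamped there by hand, so its exact place is not measured. The ring is plain in between; the hole after that is at 2.16 rad.
- plunger (a joint): Lift of the spring index pin, m: 0 fully home in a hole, about 0.010 riding on the ring between holes, 0.014 drawn to its stop. The spring pushes it down with 6 N home to 11 N drawn; it does not latch up: released, it comes down and drags along the ring with 2 to 3 N. Pin 10 mm thick, round nose; holes 11.5 mm wide; it enters 10 mm. In a hole it locks the wheel; never load it over 30 N.
- knob (a point): Centre of the red plunger knob: upright plain cylinder, 30 mm in diameter, 28 mm high, this point 90 mm above the bench with the pin home. It is on the wheel's arm, 130 mm from the axis, and rises with the pin. A barrel 21 to 25 mm thick below it stands on the arm; nothing else as high is within 50 mm. It serves both to draw the pin and to push or pull the wheel round.
- dropper: Bystander: small amber dropper bottle, 38 mm across, 85 mm high, standing loose on the bench. Origin under its centre.
- slide_box: Bystander: blue slide box, 86 x 100 mm, 34 mm high, loose on the bench. Origin under its centre.
- slide_rack: Bystander: small steel slide rack with glass slides and a wire handle, 78 x 34 mm, 54 mm high, loose on the bench. Origin under its centre.

How it is judged:
On the way, in this order (a step that is already met when the one before it is completed fails the run):
1. the pin is drawn clear of its hole while the wheel is still at the old stop (value of joint plunger above 0.0105 m and value of joint wheel between -0.15 and 0.15 rad), for 0.05 s.
2. the wheel is turned well off the old stop with the pin out (value of joint wheel above 0.4 rad and value of joint plunger above 0.008 m), for 0.05 s.
At the end, for the whole second after the job is handed in: The pin is home (within 1.5 mm) in the next hole counter-clockwise and the wheel stands there at rest (between 0.82 and 1.28 rad); the slide box, dropper bottle and slide rack have not been shifted (value of joint plunger below 0.0015 m and value of joint wheel between 0.82 and 1.28 rad and velocity of joint wheel between -0.02 and 0.02 rad/s); the robot touches nothing.
It fails at once if the index pin is loaded with more than 30 N (wheel forced against the pin, or pin rammed on the ring) (contact force between plunger_c0 and anything else above 30 N).
It fails at once if the wheel is turned past the next stop (value of joint wheel above 1.45 rad).
It fails at once if a bystander is shifted by more than 15 mm (distance of any of dropper, slide_box, slide_rack from where it was at the start of the episode above 0.015 m).
It also fails if it takes over 51 s, if anything falls off the work surface, if the arm or the gripper's body presses on something with over 40 N, if the wrist force passes 120 N, or if a joint passes its speed limit or range.

## Working session

There is one attempt and no reset: what is moved stays moved. The work goes in short steps, Python scripts to look and compute and a shell command to move; the robot and the scene stay as the last step left them, time stands still between calls to the robot, and variables do not carry over. Pictures are saved under pics/ and viewed, and the job is handed in when it is done.

```bash
mkdir -p pics; ls
python3 - <<'E'
from plant import monitor,get_image,get_calibration
import cv2,numpy as np
print(monitor.observe())
for n in("scene","top"):
    p,d=get_image(n); cv2.imwrite(f"pics/{n}0.png",p[:,:,::-1]); np.savez(f"{n}0.npz",p=p,d=d); print(n,get_calibration(n))
print(get_calibration("wrist"))
E
```

```text
pics
{'clock': 0.0, 'qpos': array([ 1.09360654e+00,  1.31151661e-01,  1.48931075e+00, -3.99751195e-05,
        1.52298157e+00, -8.53764549e-02]), 'joint_velocities': array([ 0.00101884,  0.00039229, -0.0009509 ,  0.00153863, -0.00080789,
       -0.0012213 ]), 'effort': array([ 1.20232322e-03, -5.59852123e+01, -4.91753054e+01,  7.71704572e-02,
        3.57221067e-02, -1.59681927e-04]), 'eef_pos': array([0.22883162, 0.55402141, 0.21757584]), 'tcp_rot': array([-1.63461001,  1.56894457, -2.02642139]), 'wrist_force': array([ 0.42478884,  0.01429485, -0.21821392]), 'torque': array([-0.00189895, -0.02018471, -0.0526417 ]), 'width': 0.0928421023813421}
scene {'camera_matrix': array([[465.24023977,   0.        , 248.77215863],
       [  0.        , 465.24023977, 185.83651722],
       [  0.        ,   0.        ,   1.        ]]), 'rvec': array([ 0.94878274,  2.56500725, -0.95463214]), 'tvec': array([ 0.43298516, -0.30375184,  1.58360274])}
top {'camera_matrix': array([[385.8848059,   0.       , 263.061793 ],
       [  0.       , 385.8848059, 192.2813248],
       [  0.       ,   0.       ,   1.       ]]), 'rvec': array([ 2.13987763, -2.12728438,  0.22062429]), 'tvec': array([0.05850351, 0.61406678, 0.88308477])}
{'camera_matrix': array([[287.48607212,   0.        , 254.34037658],
       [  0.        , 287.48607212, 190.83278193],
       [  0.        ,   0.        ,   1.        ]]), 'hand_eye': array([[ 5.69260205e-04, -2.88522717e-01,  9.57472881e-01,
        -1.66848945e-01],
       [ 9.99998816e-01,  1.53324663e-03, -1.32518685e-04,
        -6.57873723e-04],
       [-1.42980741e-03,  9.57471822e-01,  2.88523249e-01,
        -8.07208965e-02],
       [ 0.00000000e+00,  0.00000000e+00,  0.00000000e+00,
         1.00000000e+00]])}
```

View pics/scene0.png

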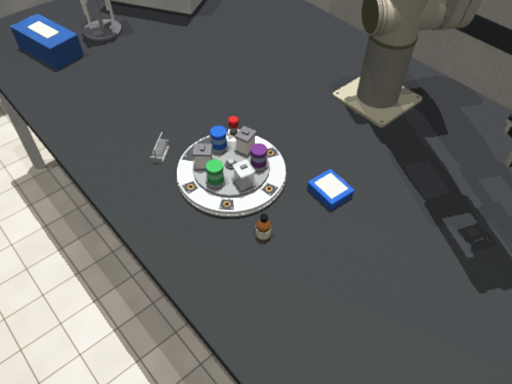

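View pics/top0.png

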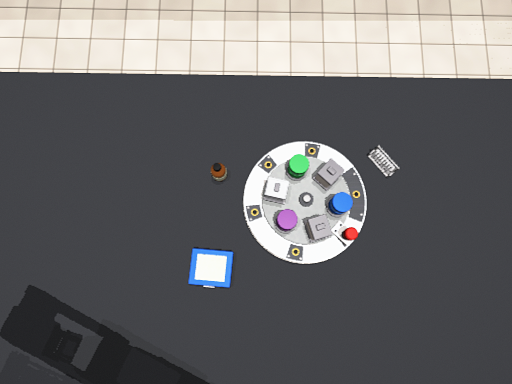

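```bash
cat > h.py <<'E'
import numpy as np,cv2
from plant import get_calibration
def cam(n):
    c=get_calibration(n); R=cv2.Rodrigues(c["rvec"])[0]; return c["camera_matrix"],R,c["tvec"]
def onplane(n,u,v,z):
    K,R,t=cam(n); r=R.T@np.linalg.inv(K)@np.array([u,v,1.]); o=-R.T@t
    return o+r*(z-o[2])/r[2]
def cloud(n,d):
    K,R,t=cam(n); v,u=np.mgrid[:384,:512]
    P=np.stack([(u-K[0,2])/K[0,0]*d,(v-K[1,2])/K[1,1]*d,d],-1)
    return (P-t)@R
E
python3 - <<'E'
from h import *
for n in("top","scene"):
    f=np.load(n+"0.npz");p=f["p"].astype(int);d=f["d"];C=cloud(n,d)
    red=(p[...,0]>120)&(p[...,1]<50)&(p[...,2]<50)
    red[:100]&=(n=="top")
    X=C[red&(d>0)];print(n,red.sum(),np.median(X,0),X.min(0),X.max(0))
    t=X[X[:,2]>X[:,2].max()-.008];print(" topface",len(t),t.mean(0),(t.min(0)+t.max(0))/2)
    m=(np.abs(C[...,2]-.03)<.006)&(d>0)
    Y=C[m];c0=np.median(Y,0)
    Y=Y[np.linalg.norm(Y[:,:2]-c0[:2],axis=1)<.25]
    (cx,cy),r=cv2.minEnclosingCircle(Y[:,:2].astype(np.float32));print(" ring",cx,cy,r,len(Y),np.median(Y[:,2]))
    if n=="top":
        K,R,t=cam(n)
        for nm,(u,v) in dict(hole=(356,194),dropper=(219,172),box=(211,268),rack=(384,161)).items(): print(nm,C[v,u],onplane(n,u,v,.03))
p=np.load("top0.npz")["p"][:,:,::-1]
cv2.imwrite("pics/topz.png",cv2.resize(p[130:280,230:410],None,fx=4,fy=4,interpolation=cv2.INTER_CUBIC))
E
```

```text
top 41 [ 0.51016615 -0.13065952  0.10096955] [ 0.4987257  -0.15142226  0.09025939] [ 0.52393192 -0.12522388  0.10490316]
 topface 33 [ 0.51128647 -0.13599242  0.10139346] [ 0.51132881 -0.13900434  0.10147291]
 ring 0.5429641604423523 0.03067426010966301 0.24719145894050598 6562 0.029831123459298423
hole [ 0.61626247 -0.17246385  0.02922545] [ 0.61611926 -0.1722572   0.03      ]
dropper [0.66281583 0.1701604  0.05911661] [0.66984658 0.17297692 0.03      ]
box [0.43212671 0.18612173 0.03145804] [0.43211378 0.1862832  0.03      ]
rack [ 7.11045184e-01 -2.58424747e-01 -5.50301988e-04] [ 0.7026141  -0.24784196  0.03      ]
scene 15 [ 0.52262318 -0.12766803  0.09727043] [ 0.50761783 -0.13928083  0.09480166] [ 0.52970968 -0.12306187  0.10063741]
 topface 15 [ 0.52118244 -0.12913082  0.09698241] [ 0.51866375 -0.13117135  0.09771954]
 ring 0.5586392879486084 0.03122929483652115 0.24044567346572876 3639 0.02933712425931135
```

View pics/topz.png

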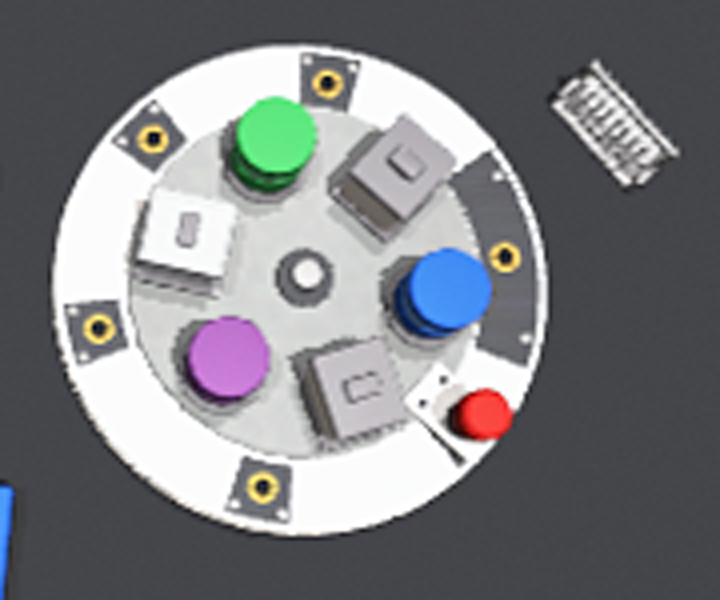

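Run:
```python
from h import *
from scipy.optimize import least_squares
H=np.array([onplane("top",230+(u+.5)/4-.5,130+(v+.5)/4-.5,.03)[:2] for u,v in[(327,83),(153,138),(99,328),(262,487),(505,257)]])
s=least_squares(lambda c:np.hypot(*(H-c).T)-.13,[.6,-.05]);c=s.x;print(c,s.fun)
k=onplane("top",230+(484+.5)/4-.5,130+(415+.5)/4-.5,.104)[:2];print("knob top",k,np.hypot(*(k-c)))
a=lambda q:np.arctan2(*(q-c)[::-1])
print("knob ang",a(k)," holes rel",[(a(h)-a(k))%(2*np.pi) for h in H])
th=a(H[4]); print("dest",c+.13*np.array([np.cos(th),np.sin(th)]))
print("clean knob",c+.13*np.array([np.cos(a(k)),np.sin(a(k))]))
for n in("top",):
    d=np.load(n+"0.npz")["d"];C=cloud(n,d)
    for nm,x0,x1,y0,y1 in(("rack",.64,.78,-.3,-.18),("drop",.6,.72,.1,.22)):
        m=(C[...,0]>x0)&(C[...,0]<x1)&(C[...,1]>y0)&(C[...,1]<y1)&(C[...,2]>.015)&(np.hypot(C[...,0]-c[0],C[...,1]-c[1])>.165)
        print(nm,C[m].min(0),C[m].max(0))
```

```text
[ 0.60025212 -0.04312146] [ 4.99009934e-05  1.33635669e-04 -2.88781815e-04  1.95762768e-04
 -1.54818536e-04]
knob top [ 0.51124847 -0.13651298] 0.12901017382147303
knob ang -2.332142166111254  holes rel [np.float64(2.1875217268382907), np.float64(3.125669585369018), np.float64(4.140777697730094), np.float64(5.273312291914092), np.float64(0.8863149189620831)]
dest [ 0.61645585 -0.17210766]
clean knob [ 0.51056559 -0.13722952]
rack [ 0.6667317  -0.28992947  0.01510784] [ 0.73653239 -0.21423097  0.05586329]
drop [0.6508388  0.15457907 0.01564245] [0.68681129 0.19111866 0.08714162]
```

```bash
cat >> h.py <<'E'
from scipy.spatial.transform import Rotation as Ro
from plant import monitor
Cc=np.array([.60025,-.04312])
def goal(p,yax,s=None):
    s=s or monitor.observe(); R=Ro.from_euler('xyz',s["tcp_rot"]); 
    x=np.array([0,0,-1.]); y=np.append(yax,0); y/=np.linalg.norm(y)
    if y@R.as_matrix()[:,1]<0: y=-y
    G=Ro.from_matrix(np.stack([x,y,np.cross(x,y)],1))
    return R.inv().apply(np.array(p)-s["eef_pos"])*1e3,(R.inv()*G).as_rotvec(degrees=True)
def on(th): return Cc+.13*np.array([np.cos(th),np.sin(th)]),np.array([-np.sin(th),np.cos(th)])
E
python3 - <<'E'
from h import *
s=monitor.observe();print(Ro.from_euler('xyz',s["tcp_rot"]).as_matrix().round(3))
q,t=on(-2.332);print(goal([.511,-.137,.17],t,s))
E
```

```text
[[-0.001  0.382  0.924]
 [-0.001  0.924 -0.382]
 [-1.    -0.002 -0.   ]]
(array([  48.48930383, -530.91377792,  524.66528646]), array([-6.88329536e+01, -6.34631977e-02,  7.79434177e-02]))
```

```bash
python3 -m inch '[[0.06,0,-0.045,0.045,9,0,0],[0.06,0,-0.09,0.09,18,0,0],[0.06,0,-0.133,0.131,27,0,0],[0.06,0,-0.177,0.175,37,0,0],[0.06,0,-0.221,0.218,46,0,0],[0.06,0,-0.265,0.262,55,0,0],[0.06,0,-0.309,0.306,64,0,0],[0.06,0,-0.354,0.35,74,0,0],[0.06,0,-0.4,0.394,83,0,0],[0.06,0,-0.442,0.437,92,0,0],[0.06,0,-0.487,0.481,101,0,0],[0.06,0,-0.531,0.525,111,0,0]]' 10
python3 - <<'E'
from h import *
s=monitor.observe();print(s["qpos"]);print(goal([.511,-.137,.17],on(-2.332)[1],s))
E
```

```text
clock: 1.6
eef_pos: [0.5117, -0.1386, 0.2184]
tcp_rot: [-2.094, 1.57, 1.855]
wrist_force: [0.7, 0.5, 1.1]
width: 0.0599
[-3.61362975e-01 -5.86082346e-02  1.68223802e+00  2.44159784e-04
  1.51814640e+00  4.02746337e-01]
(array([48.37132959, -1.61698032, -0.62416183]), array([-0.16721834, -0.00875271,  0.01513665]))
```

Run:
```python
from h import *
from plant import get_image
s=monitor.observe();p,d=get_image("wrist");cv2.imwrite("pics/w1.png",p[:,:,::-1])
c=get_calibration("wrist");K=c["camera_matrix"];T=c["hand_eye"]
v,u=np.mgrid[:384,:512];P=np.stack([(u-K[0,2])/K[0,0]*d,(v-K[1,2])/K[1,1]*d,d],-1)
W=(P@T[:3,:3].T+T[:3,3])@Ro.from_euler('xyz',s["tcp_rot"]).as_matrix().T+s["eef_pos"]
q=p.astype(int);red=(q[...,0]>120)&(q[...,1]<60)&(q[...,2]<60)&(d>0)
X=W[red];t=X[X[:,2]>.1];print(red.sum(),X.max(0),len(t),t.mean(0),(t.min(0)+t.max(0))/2,t.max(0)-t.min(0))
```

```text
606 [ 0.52744919 -0.12568879  0.1068925 ] 590 [ 0.51408451 -0.1398632   0.10420731] [ 0.51335162 -0.14018139  0.1035154 ] [0.02819513 0.02898521 0.0067542 ]
```

View pics/w1.png

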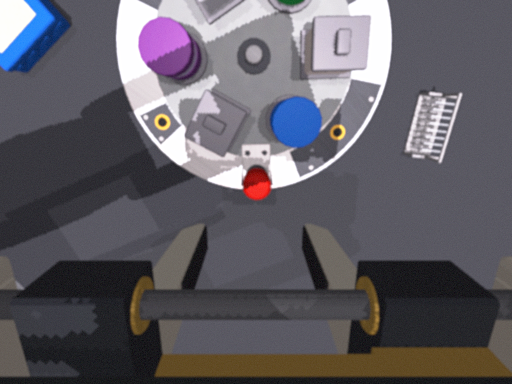

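Run:
```python
from h import *
print(goal([.5137,-.1396,.074],on(-2.305)[1]))
```

```text
(array([143.26931218,  -3.5779128 ,  -4.82522138]), array([-2.43333038,  0.16289611, -0.1121577 ]))
```

Run:
```python
from h import *
s=monitor.observe();print(s["eef_pos"],s["tcp_rot"],s["clock"]);print(Ro.from_euler('xyz',s["tcp_rot"]).as_matrix().round(3))
```

```text
[ 0.512945   -0.14506058  0.21728919] [ 0.62421642  1.56734478 -1.72325325] 1.65
[[-0.001  0.713 -0.701]
 [-0.003 -0.701 -0.713]
 [-1.     0.002  0.003]]
```

```bash
cat > wm.py <<'E'
from h import *
from plant import get_image
s=monitor.observe();p,d=get_image("wrist")
c=get_calibration("wrist");K=c["camera_matrix"];T=c["hand_eye"]
v,u=np.mgrid[:384,:512];P=np.stack([(u-K[0,2])/K[0,0]*d,(v-K[1,2])/K[1,1]*d,d],-1)
W=(P@T[:3,:3].T+T[:3,3])@Ro.from_euler('xyz',s["tcp_rot"]).as_matrix().T+s["eef_pos"]
q=p.astype(int);red=(q[...,0]>120)&(q[...,1]<60)&(q[...,2]<60)&(d>0)
X=W[red];t=X[X[:,2]>.1];print(s["eef_pos"],len(t),t.mean(0),(t.min(0)+t.max(0))/2,t.max(0)-t.min(0))
E
python3 -m inch '[[0.06,0,0,0,0,0,0],[0.06,0,0,0,0,0,0],[0.06,0,0,0,0,0,0]]' 10; python3 wm.py
python3 - <<'E'
from h import *
print(goal([.5137,-.1396,.074],on(-2.305)[1]))
E
```

```text
clock: 2.02
eef_pos: [0.5113, -0.1352, 0.2189]
tcp_rot: [2.586, 1.57, 0.259]
wrist_force: [0.2, 0.3, -0.3]
width: 0.0599
[ 0.51132667 -0.13518609  0.21885388] 540 [ 0.51406316 -0.14052753  0.10433275] [ 0.51358259 -0.14105572  0.10340384] [0.0279772  0.02849924 0.00664108]
(array([144.94585954,   4.60211606,   1.64438938]), array([-1.24632123, -0.01808922, -0.02256274]))
```

```bash
python3 -m inch '[[0.06,0.025,0.002,0.001,-1,0,0],[0.06,0.05,0.005,0.002,-1,0,0],[0.06,0.075,0.005,0.002,-1,0,0],[0.06,0.1,0.005,0.002,-1,0,0],[0.06,0.12,0.005,0.002,-1,0,0],[0.06,0.135,0.005,0.002,-1,0,0],[0.06,0.142,0.005,0.002,-1,0,0],[0.06,0.144,0.005,0.002,-1,0,0],[0.06,0.144,0.005,0.002,-1,0,0],[0.06,0.144,0.005,0.002,-1,0,0]]' 10; python3 wm.py
```

```text
clock: 3.32
eef_pos: [0.5143, -0.1417, 0.0754]
tcp_rot: [1.905, 1.57, -0.407]
wrist_force: [-0.3, -0.3, 0.3]
width: 0.0597
[ 0.51426957 -0.1416891   0.07543868] 1986 [ 0.51494188 -0.13888648  0.10417449] [ 0.51390131 -0.14002139  0.10330798] [0.02797232 0.02870931 0.00634535]
```

Run:
```python
from plant import *
import cv2
from plant import get_image
for n in("wrist","scene"):
    p,d=get_image(n)
    if n=="scene":p=cv2.resize(p[90:230,150:330],None,fx=4,fy=4)
    cv2.imwrite(f"pics/{n}2.png",p[:,:,::-1])
```

```text
(no output)
```

View pics/wrist2.png

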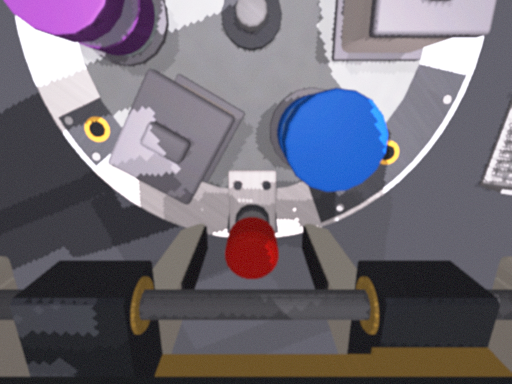

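View pics/scene2.png

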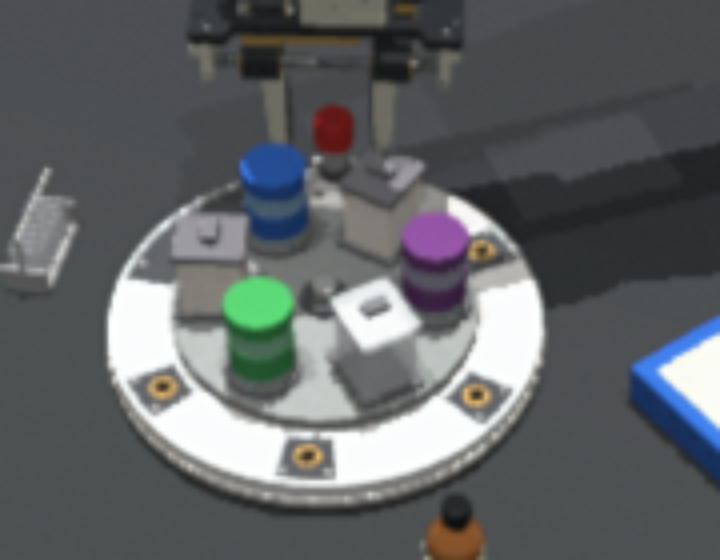

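```bash
python3 -m inch '[[0.036,0,0,0,0,0,0],[0.036,0,0,0,0,0,0],[0.036,0,0,0,0,0,0],[0.036,0,0,0,0,0,0]]' 4;python3 -m inch '[[0.02,0,0,0,0,0,0],[0.02,0,0,0,0,0,0],[0.02,0,0,0,0,0,0],[0.02,0,0,0,0,0,0]]' 4; python3 -c "
from h import *
s=monitor.observe();print(s['eef_pos'],Ro.from_euler('xyz',s['tcp_rot']).inv().apply(s['wrist_force']))"
```

```text
clock: 3.98
eef_pos: [0.5137, -0.1414, 0.0746]
tcp_rot: [-1.247, 1.571, 2.725]
wrist_force: [0.6, -0.3, -0.3]
width: 0.0365
clock: 4.47
eef_pos: [0.5135, -0.1413, 0.0746]
tcp_rot: [-1.334, 1.57, 2.638]
wrist_force: [-2.6, 2.1, 2.4]
width: 0.0297
[ 0.51348087 -0.14126399  0.07456157] [-2.39423852 -3.30081686  0.23706073]
```

```bash
python3 -m inch '[[0.02,0,-0.0005,0,0,0,0],[0.02,0,-0.0005,0,0,0,0],[0.02,0,-0.0005,0,0,0,0]]' 12
cat > f.py <<'E'
from h import *
s=monitor.observe();print(s['eef_pos'],Ro.from_euler('xyz',s['tcp_rot']).inv().apply(s['wrist_force']),s["width"])
E
python3 f.py
```

```text
clock: 4.85
eef_pos: [0.5134, -0.1412, 0.0746]
tcp_rot: [1.505, 1.571, -0.807]
wrist_force: [-0.7, 0.1, -0.0]
width: 0.03
[ 0.51340946 -0.14115491  0.07459084] [ 0.0312542  -0.56781909  0.39300434] 0.029955020591631822
```

Force nulled, so centred. Grip harder and lift 12.5 mm.

```bash
python3 -m inch '[[0.02,0,0,0,0,0,0],[0.02,0,0,0,0,0,0],[0.02,-0.003,0,0,0,0,0],[0.02,-0.006,0,0,0,0,0],[0.02,-0.006,0,0,0,0,0]]' 30; python3 f.py
```

```text
clock: 5.48
eef_pos: [0.5131, -0.141, 0.0804]
tcp_rot: [-1.278, 1.57, 2.693]
wrist_force: [1.2, 0.3, -8.1]
width: 0.0297
[ 0.5131486  -0.14098213  0.08042229] [ 8.05033689  0.68618147 -1.05273147] 0.02968149543523484
```

```bash
python3 -m inch '[[0.02,-0.003,0,0,0,0,0],[0.02,-0.0062,0,0,0,0,0],[0.02,-0.0062,0,0,0,0,0],[0.02,-0.0062,0,0,0,0,0]]' 30; python3 f.py;python3 wm.py
```

```text
clock: 5.98
eef_pos: [0.5131, -0.1409, 0.0866]
tcp_rot: [-1.267, 1.57, 2.704]
wrist_force: [1.4, -0.6, -8.9]
width: 0.0297
[ 0.51307194 -0.14091884  0.08657339] [ 8.92288511  1.44681498 -0.43973306] 0.02970016161247799
[ 0.51307194 -0.14091884  0.08657339] 1997 [ 0.51517025 -0.13887811  0.11605828] [ 0.51414694 -0.14003682  0.11086104] [0.02830306 0.02834183 0.0156286 ]
```

```bash
cat > arc.py <<'E'
import sys
from h import *
s=monitor.observe();R=Ro.from_euler('xyz',s['tcp_rot']).as_matrix();o=s['eef_pos'][:2]-Cc
print("r",np.hypot(*o),"ang",np.arctan2(o[1],o[0]),"turned",np.arctan2(o[1],o[0])+2.30,"yaw y",np.arctan2(R[1,1],R[0,1]),"tilt",np.degrees(np.arccos(-R[2,0])))
for th in map(float,sys.argv[1:]):
    q=Ro.from_euler('z',th).as_matrix()[:2,:2]@o-o
    l=R.T@np.append(q,0); print(th,(l*1e3).round(2),"turn x",-np.degrees(th).round(2))
E
python3 arc.py .05 .1 .15 .2 .25 .3 .35 .4 .45 .5 .55 .6
```

```text
r 0.1310192794136921 ang -2.2986648214016605 turned 0.001335178598339315 yaw y -0.7408302218440301 tilt 0.03897340493274457
0.05 [-0.    6.55 -0.25] turn x -2.86
0.1 [-1.000e-02  1.307e+01 -8.200e-01] turn x -5.73
0.15 [-1.000e-02  1.956e+01 -1.720e+00] turn x -8.59
0.2 [-2.000e-02  2.599e+01 -2.950e+00] turn x -11.46
0.25 [-2.000e-02  3.236e+01 -4.490e+00] turn x -14.32
0.3 [-3.000e-02  3.864e+01 -6.350e+00] turn x -17.19
0.35 [-3.000e-02  4.482e+01 -8.520e+00] turn x -20.05
0.4 [-4.000e-02  5.088e+01 -1.100e+01] turn x -22.92
0.45 [-4.000e-02  5.682e+01 -1.378e+01] turn x -25.78
0.5 [-4.000e-02  6.260e+01 -1.685e+01] turn x -28.65
0.55 [-5.000e-02  6.823e+01 -2.021e+01] turn x -31.51
0.6 [-5.000e-02  7.368e+01 -2.384e+01] turn x -34.38
```

```bash
python3 -m inch '[[0.02,-0.0003,0.003,-0.0001,-1.3,0,0],[0.02,-0.0003,0.0066,-0.0002,-2.9,0,0],[0.02,-0.0003,0.0131,-0.0008,-5.7,0,0],[0.02,-0.0003,0.0196,-0.0017,-8.6,0,0],[0.02,-0.0003,0.026,-0.003,-11.5,0,0],[0.02,-0.0003,0.0324,-0.0045,-14.3,0,0],[0.02,-0.0003,0.0324,-0.0045,-14.3,0,0],[0.02,-0.0003,0.0324,-0.0045,-14.3,0,0]]'; python3 f.py; python3 arc.py  .05 .1 .15 .2 .25 .3 .35 .4
```

```text
clock: 7.02
eef_pos: [0.5403, -0.1599, 0.087]
tcp_rot: [0.075, 1.57, -1.988]
wrist_force: [0.2, -0.2, -10.6]
width: 0.0295
[ 0.54025162 -0.15987752  0.08702528] [10.56194949  0.24153502  0.11064056] 0.02953258368554217
r 0.13127118233275312 ang -2.0454795923941083 turned 0.25452040760589156 yaw y -0.49189046473113907 tilt 0.022410867033586572
0.05 [ 0.    6.56 -0.28] turn x -2.86
0.1 [ 0.   13.09 -0.88] turn x -5.73
0.15 [-0.   19.59 -1.81] turn x -8.59
0.2 [-0.   26.03 -3.07] turn x -11.46
0.25 [-0.   32.4  -4.64] turn x -14.32
0.3 [-0.   38.69 -6.53] turn x -17.19
0.35 [-0.   44.87 -8.73] turn x -20.05
0.4 [ -0.    50.93 -11.24] turn x -22.92
```

```bash
python3 -m inch '[[0.02,0,0.003,-0.0001,-1.3,0,0],[0.02,0,0.0066,-0.0003,-2.9,0,0],[0.02,0,0.0131,-0.0009,-5.7,0,0],[0.02,0,0.0196,-0.0018,-8.6,0,0],[0.02,0,0.026,-0.0031,-11.5,0,0],[0.02,0,0.0324,-0.0046,-14.3,0,0],[0.02,0,0.0387,-0.0065,-17.2,0,0],[0.02,0,0.0448,-0.0087,-20,0,0],[0.02,0,0.0448,-0.0087,-20,0,0],[0.02,0,0.0448,-0.0087,-20,0,0]]'; python3 f.py; python3 arc.py  .05 .1 .15 .2 .25
python3 - <<'E'
from h import *
from plant import get_image
for n in("wrist","top","scene"):
    p,d=get_image(n); np.savez(n+"3.npz",p=p,d=d)
    if n=="top": p=cv2.resize(p[130:280,230:410],None,fx=4,fy=4,interpolation=cv2.INTER_CUBIC)
    cv2.imwrite(f"pics/{n}3.png",p[:,:,::-1])
E
```

```text
clock: 8.28
eef_pos: [0.5839, -0.1736, 0.0872]
tcp_rot: [0.366, 1.57, -1.348]
wrist_force: [-0.1, -5.0, -10.5]
width: 0.0295
[ 0.58393298 -0.17361069  0.08715321] [10.5374924   0.64950088  4.98785095] 0.02945961464115852
r 0.13150690065815707 ang -1.6951942353372322 turned 0.6048057646627676 yaw y -0.14299295388798391 tilt 0.04387156301788465
0.05 [ 0.    6.57 -0.29] turn x -2.86
0.1 [ 0.   13.11 -0.9 ] turn x -5.73
0.15 [ 0.   19.62 -1.84] turn x -8.59
0.2 [ 0.   26.07 -3.11] turn x -11.46
0.25 [ 1.000e-02  3.245e+01 -4.690e+00] turn x -14.32
```

View pics/wrist3.png

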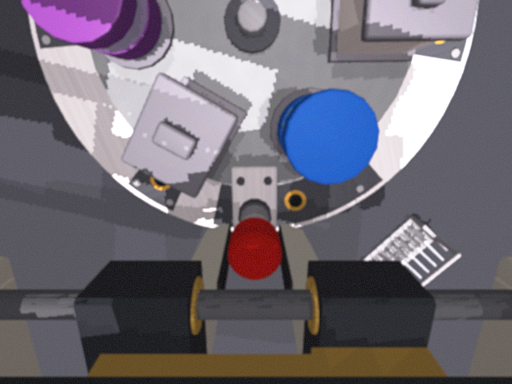

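View pics/top3.png

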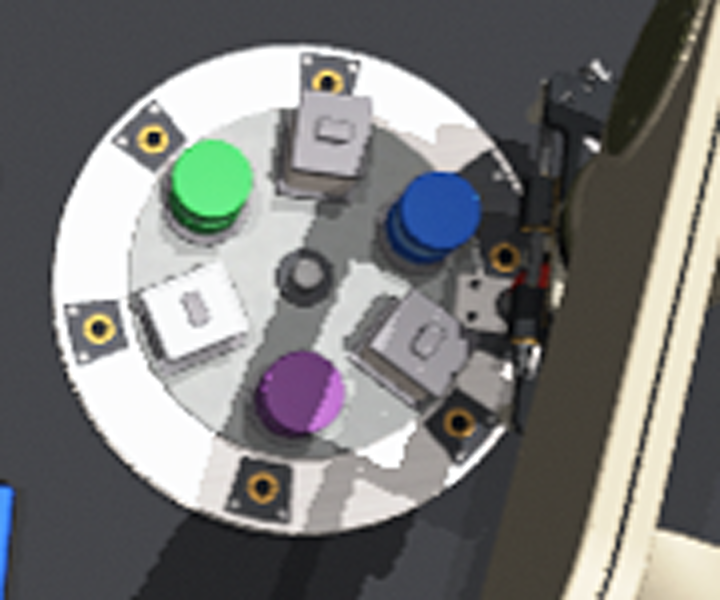

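Run:
```python
from h import *
from scipy.optimize import least_squares
H=np.array([onplane("top",230+(u+.5)/4-.5,130+(v+.5)/4-.5,.03)[:2] for u,v in[(327,83),(153,138),(99,328),(262,487),(459,423),(505,257)]])
s=least_squares(lambda c:np.hypot(*(H-c).T)-.13,[.6,-.05]);c=s.x;print(c,s.fun)
a=np.array([np.arctan2(*(h-c)[::-1]) for h in H]);print((a-a[4])%(2*np.pi),a[4],a[5])
# wheel angle from pivot vessels not needed
```

```text
[ 0.60018244 -0.04319659] [ 0.00010805  0.00023606 -0.00023215  0.00014246  0.00023661 -0.00022065]
[2.16833488 3.10585733 4.12028398 5.25280449 0.         0.86708435] -2.3123067070946983 -1.445222356415121
```

```bash
python3 -m inch '[[0.02,0,0.003,0.0004,-1.3,0,0],[0.02,0,0.0066,0.0004,-2.9,0,0],[0.02,0,0.0131,-0.0002,-5.7,0,0],[0.02,0,0.0196,-0.0011,-8.6,0,0],[0.02,0,0.0248,-0.0022,-10.9,0,0],[0.02,0,0.0248,-0.0022,-10.9,0,0],[0.02,0,0.0248,-0.0022,-10.9,0,0]]'; python3 f.py; python3 arc.py  .05
```

```text
clock: 9.3
eef_pos: [0.609, -0.1745, 0.0872]
tcp_rot: [1.076, 1.57, -0.448]
wrist_force: [0.2, -4.9, -10.9]
width: 0.0296
[ 0.60898805 -0.17451162  0.08720278] [10.88918722 -0.07666453  4.92665638] 0.029631881007476754
r 0.1316818534171087 ang -1.5043902301318925 turned 0.7956097698681073 yaw y 0.04757471466119182 tilt 0.03162118062473932
0.05 [ 0.    6.58 -0.29] turn x -2.86
```

```bash
python3 -m inch '[[0.02,0.001,0,0.0005,0,0,0],[0.02,0.0022,0,0.001,0,0,0],[0.02,0.0022,0,0.001,0,0,0],[0.02,0.0022,0,0.001,0,0,0]]'; python3 f.py; python3 -m inch '[[0.032,0,0,0,0,0,0],[0.032,0,0,0,0,0,0],[0.032,0,0,0,0,0,0],[0.032,0.003,0,0,0,0,0],[0.032,0.003,0,0,0,0,0]]' 8; python3 f.py; python3 arc.py .01 .02 .03 .05 .07 .08;python3 wm.py
```

```text
clock: 9.8
eef_pos: [0.6088, -0.1748, 0.0848]
tcp_rot: [-2.989, 1.57, 1.771]
wrist_force: [0.4, 2.7, -10.3]
width: 0.0297
[ 0.60878032 -0.17476071  0.08481527] [10.3144436   0.55705188 -2.63107189] 0.02965150366542495
clock: 10.42
eef_pos: [0.6088, -0.1755, 0.0817]
tcp_rot: [-1.917, 1.571, 2.844]
wrist_force: [0.7, -0.3, -0.2]
width: 0.0319
[ 0.60875701 -0.17546575  0.08170547] [0.2374967  0.71451616 0.37793145] 0.03187269593926552
r 0.13261888122575147 ang -1.5066059524432571 turned 0.7933940475567427 yaw y 0.04793893975961366 tilt 0.008903836557782884
0.01 [-0.    1.33 -0.03] turn x -0.57
0.02 [-0.    2.65 -0.07] turn x -1.15
0.03 [-0.    3.98 -0.12] turn x -1.72
0.05 [-0.    6.62 -0.27] turn x -2.86
0.07 [-0.    9.27 -0.48] turn x -4.01
0.08 [-0.   10.59 -0.6 ] turn x -4.58
[ 0.60875701 -0.17546575  0.08170547] 2092 [ 0.60825119 -0.17127028  0.11322   ] [ 0.60848687 -0.17261181  0.10804218] [0.02766966 0.02767425 0.01557191]
```

```bash
python3 -m inch '[[0.032,0,0.001,0,-0.4,0,0],[0.032,0,0.002,0,-0.8,0,0],[0.032,0,0.003,-0.0001,-1.3,0,0],[0.032,0,0.004,-0.0001,-1.7,0,0],[0.032,0,0.005,-0.0002,-2.1,0,0],[0.032,0,0.006,-0.0002,-2.6,0,0],[0.032,0,0.006,-0.0002,-2.6,0,0]]' ; python3 f.py; python3 arc.py .01;python3 wm.py
```

```text
clock: 11.35
eef_pos: [0.6157, -0.1748, 0.0821]
tcp_rot: [1.448, 1.569, -0.029]
wrist_force: [3.7, 0.4, -2.7]
width: 0.0324
[ 0.6157477  -0.17482635  0.08207447] [ 2.67005176  3.71400251 -0.0352459 ] 0.032366755900311066
r 0.13261501238993348 ang -1.4536663584635443 turned 0.8463336415364555 yaw y 0.0938102073018629 tilt 0.10416897641336267
0.01 [ 0.    1.33 -0.04] turn x -0.57
[ 0.6157477  -0.17482635  0.08207447] 1812 [ 0.61602011 -0.17102905  0.10414045] [ 0.61598534 -0.17245238  0.10322724] [0.02825894 0.02826379 0.00638004]
```

```bash
python3 -m inch '[[0.04,0,0,0,0,0,0],[0.05,0,0,0,0,0,0],[0.06,0,0,0,0,0,0],[0.06,0,0,0,0,0,0],[0.06,0,0,0,0,0,0]]' ; python3 f.py; python3 wm.py
python3 - <<'E'
from plant import get_image
import cv2
p,d=get_image("wrist");cv2.imwrite("pics/w4.png",p[:,:,::-1])
E
```

```text
clock: 12.02
eef_pos: [0.6148, -0.175, 0.0819]
tcp_rot: [-1.653, 1.571, -3.131]
wrist_force: [-0.1, 0.8, -0.2]
width: 0.06
[ 0.61476538 -0.17497626  0.08192952] [ 0.2449912   0.00346662 -0.78985085] 0.060034123882987664
[ 0.61476538 -0.17497626  0.08192952] 1804 [ 0.61653276 -0.17095331  0.10415271] [ 0.61668801 -0.17195975  0.10329061] [0.028257   0.02730213 0.00626018]
```

View pics/w4.png

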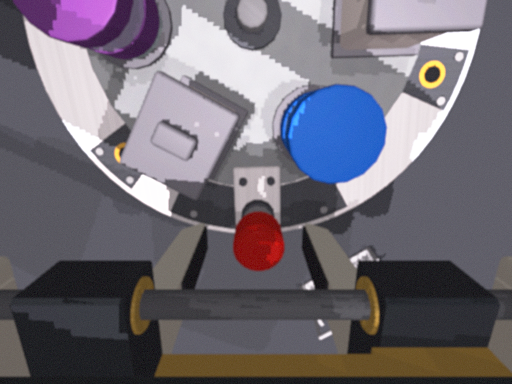

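```bash
python3 -m inch '[[0.06,-0.01,0,0,0,0,0],[0.06,-0.03,0,0,0,0,0],[0.06,-0.06,0,0,0,0,0],[0.06,-0.1,0,0,0,0,0],[0.06,-0.14,0,0,0,0,0],[0.06,-0.15,0,0,0,0,0],[0.06,-0.15,0,0,0,0,0],[0.06,-0.15,0,0,0,0,0]]' ; python3 f.py; python3 wm.py
python3 - <<'E'
from h import *
from plant import get_image
p,d=get_image("top");C=cloud("top",d);cv2.imwrite("pics/top5.png",p[:,:,::-1]);D=np.load("top0.npz");C0=cloud("top",D["d"])
for nm,x0,x1,y0,y1 in(("rack",.64,.78,-.3,-.18),("drop",.6,.72,.1,.22),("box",.35,.5,.1,.26)):
  for c in(C0,C):
    m=(c[...,0]>x0)&(c[...,0]<x1)&(c[...,1]>y0)&(c[...,1]<y1)&(c[...,2]>.015)&(c[...,2]<.095)&(np.hypot(c[...,0]-Cc[0],c[...,1]-Cc[1])>.165)
    print(nm,m.sum(),np.median(c[m],0) if m.any() else '')
p,d=get_image("scene");cv2.imwrite("pics/scene5.png",cv2.resize(p[90:260,130:370],None,fx=3,fy=3)[:,:,::-1])
E
```

```text
clock: 13.12
eef_pos: [0.614, -0.1746, 0.2301]
tcp_rot: [-2.031, 1.568, 2.775]
wrist_force: [-0.0, 0.1, 0.0]
width: 0.06
[ 0.61399381 -0.17462403  0.23008174] [-0.02849835 -0.00227843 -0.11099916] 0.05996838806983417
[ 0.61399381 -0.17462403  0.23008174] 555 [ 0.61633854 -0.17192956  0.10410337] [ 0.61646061 -0.17286414  0.10344331] [0.02751014 0.02884698 0.00636558]
rack 141 [ 0.70440717 -0.25139793  0.03197201]
rack 37 [ 0.71889319 -0.22958153  0.02437963]
drop 227 [0.66345137 0.17060276 0.05706629]
drop 229 [0.66349524 0.17043404 0.05661486]
box 1532 [0.43221338 0.18594238 0.03325537]
box 1525 [0.43220749 0.18576104 0.03335725]
```

View pics/scene5.png

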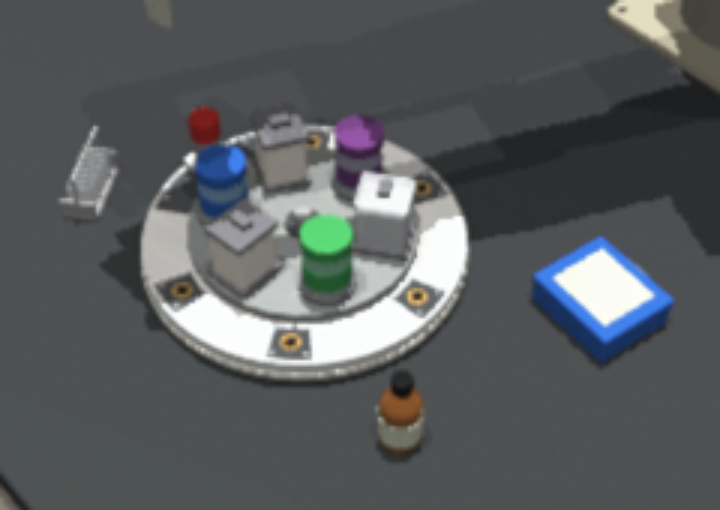

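Run:
```python
from plant import workorder,monitor
print(workorder.job_done(),monitor.observe()["clock"])
```

```text
the job is handed in; nothing more can be done
the job is handed in; nothing more can be done
```

The carousel is at its next stop with the pin home, and I handed the job in after about 13 s. No verdict was reported.

I gripped the knob and drew the pin about 12 mm straight up. I then turned the wheel to about 0.79 rad counter-clockwise with the pin out, let it down onto the ring, and nudged the wheel with loose fingers until the pin dropped.

**Last checks:**
- **Pin:** the knob's top reads 0.1041 m, against 0.1042 m before I started, so the pin is fully home.
- **Wheel:** it stands at about 0.87 rad by the camera, matching where I had measured the next hole (0.867 rad).
- **Robot:** the gripper is about 150 mm clear of the knob, and the wrist force is near zero.
- **Bottle and box:** the top camera puts both within 0.3 mm of where they started.
- **Rack:** the arm mostly hid it from the top camera, so its number there (37 visible points instead of 141) can't be compared. I checked it only by eye in the scene picture, where it looks unmoved.

**Unexpected:** the pin dropped during a 6 mm nudge, before the finer steps I had planned. The tool overshot that nudge by about 1 mm. The sideways force at the end of the nudge was only about 4 N; I don't have readings from during it.

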